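Find the concealed catch and open the battery door

ROBOT

A 6-joint arm with a two-finger parallel gripper is mounted at the origin on a cart in front of the work surface, level with it; the furniture and walls round the work are solid. World frame = base frame: x ahead of the robot, y to its left, z up, the work surface at z = 0. Lengths are in mm, angles in rad, forces in N, time in s.
With the tool pointing down it reaches from about 275 to 1000 mm from the base axis. Payload 8.4 kg.
Tool frame: the origin (TCP) lies midway between the tips of the shut fingers; the grasp point (between the pads) lies 19 mm behind it; z points along the fingers, y is the direction in which the jaws open and shut (so a half turn about z gives the same grasp; the last joint's range is limited). The gripper opens to 85 mm and grips with 20 to 120 N. Pads are 22 mm wide; open, the fingers measure 114 mm over their backs; the gripper's body (76 mm by 85 mm) begins 54 mm behind the grasp point. The pads swing forward as they close: fully open they stand 13 mm farther back than shut.
Start: joints at [-1.105, 0.353, 1.633, -0, 1.155, -0.002], TCP at [281.826, -557.855, 231.281] pointing down, gripper open.
Joint ranges: [-2.63, 2.63], [-0.92, 2.1], [0.06, 2.66], [-1.3, 4.44], [0, 2.69], [-3.02, 3.02]. Speed limits (rad/s): [2.22, 2.22, 2.79, 3.14, 3.14, 3.14].

INTERFACE

Orientations are given as [roll, pitch, yaw] about the fixed x, y, z axes, in that order (R = Rz(yaw) Ry(pitch) Rx(roll)).
In Python, from rig import r gives the robot as it stands.
- The arm moves only by the tool play_rows, never from a script. Its argument "moves" is a list of rows, each a list of 3 entries, a list of its own where there are three numbers: the turn, a rotation vector about the tool's x, y, z in degrees, then the shift along the tool's x, y, z in mm, then the opening, from 0 (shut) to 1 (fully open). A call has 1 to 20 rows; each row is the pose to reach, as a shift and turn from the pose measured when the call began, along the tool's axes at that moment; what a row does not reach only later rows make up. A row lasts 1/10 s, in which the tool goes at most 50 mm and 8.59 degrees, less where a joint would pass 70% of its speed; a pose out of reach is approached as far as the arm can. A call with a gripper value outside its range is refused whole. The fingers move at their own pace and stop on an object; "newtons" is the grip in N (left out, the last holds). Time passes only in rows, so rows that repeat a pose let the fingers close. It gives the time, the measured TCP pose, the force and the opening at its end, in the units of the state.
- r.sense(): the state, without advancing time (a new reading comes with each control period).
- r.grab_frame(name): name is "scene" or "side" or "wrist"; returns a dict with "color" (384x512x3 uint8, red, green, blue), "K" (3x3 intrinsics, pixels), "rvec" (rotation vector, rad) and "tvec" (3), from world to camera coordinates, as OpenCV has them; the wrist camera has in their place "T_tool_cam" (4x4, takes a point from camera to tool coordinates, whose origin is the TCP and whose axes are the flange's). Camera axes: x right, y down, z forward; pixel columns grow to the right and rows downward; lengths in mm; the calibration is good to about 2 mm. A picture is of the moment at which its call begins: read the wrist's pose just before it. There is no depth.
- r.sign_off(): hands the job in, once; it reports no verdict.
Trained networks look in a picture, given as the dict that the camera call returned (one of the last four; its "shot" number tells which), for a name from the list of things; names that differ only in an ending like _2 or _b are one class to them, and where a whole thing is asked for, a point or a joint stands for the part that bears it (a point fixed in the world has none). Each returns a list of dicts, best first, with "conf" (0 to 1); they miss things now and then, are a little off and sometimes report something else, mostly with a low value. They report only what shows in the picture. A call takes as long as a camera call.
- r.silhouettes(picture, name): "mask" (384x512 bool, what is visible of it) and "location" ([column, row] in pixels, amid what is visible of it).
The state is a dict: "clock": time; "qpos": joint angles; "qvel": joint speeds; "joint_efforts": joint torques, N m; "eef_pos": TCP position; "tcp_rot": TCP orientation; "contact_force": force on the tool from outside, world axes, zero at the start; "wrist_torque": the same for the moment, N m; "opening": opening from 0.0 (shut) to 1.0 (fully open).
Only numpy, scipy, OpenCV 4.12 (cv2) and the standard library are available. Lean on these libraries where they do the work, as an engineer would, in place of code of your own. Each camera call takes 0.05 s, during which the arm holds its last target.

TASK

The battery door of the bench power pack is locked by a flush release plate, concealed somewhere along the shallow grey finger channel in the pack's top. Feel along the channel with the shut fingertips for the spot that gives, press it down until it stays down, then push the blue ridge of the battery door away from the channel until the door is fully open. Only touch and push: do not lift the pack or shove it about, leave the things standing round it alone, and finish clear of everything.

Things in the scene. Friction and masses are not known exactly. Their poses are not given: they have to be found in the camera images.
- battery_pack: The power pack: a loose white-topped flat box with a dark base, 170 (its x) x 244 (its y) x 46 mm high, about 2.2 kg, on rubber feet. Origin: centre of the underside; z up; its -x side (with the channel) faces the robot, +x points away, give or take its yaw. Top surface 46 mm above the origin.
- channel_mid (a point): Middle of the finger channel's flat grey floor, at (-53, 0, 44.5) mm on the pack. Channel: 1.5 mm deep, 44 mm wide (pack x), 116 mm long (pack y). The release plate is a flush piece of this floor, hardly visible seam, full width, 44 mm long; its middle lies anywhere within 30 mm either way along pack y (not told). The other floor is rigid; the plate gives only if the fingertips stand on it entirely.
- release_catch (a joint): How far the release plate is pressed down, m: 0 flush, 0.006 at its stop. It resists with about 4 N all the way, and stays down where it is left (no spring). Below about 0.004 an inner pawl blocks the battery door.
- battery_door (a joint): Opening of the battery door, m: 0 shut, 0.042 at its stop. The door is a grey plate, 47 x 88 x 5 mm, level with the top; it slides along the pack's +x (away from the channel), resists with about 2 N and stays where it is left. Under it lie two green cells.
- door_ridge (a point): On the blue push ridge that stands across the door (moves with it): middle of the top edge of the face to push, which looks to the channel. Ridge 54 mm long (pack y), 7 mm thick; its top is 57.2 mm above the pack's underside, 11 mm above the pack's top. Shut, the face is at pack x = -9.5 mm, 21.5 mm beyond the channel's edge.
- cell_a: Loose clear square sample cell, 28 x 28 x 66 mm, stands left of the pack. Origin under its centre. Leave alone.
- reagent_0: Loose white dropper bottle with an orange cap, 28 x 28 x 74 mm, left of the pack. Origin under its centre. Leave alone.
- beaker_50: Loose small clear beaker, 46 mm wide, 57 mm high, right of the pack. Origin under its centre. Leave alone.
- lab_marker: Loose white marker pen with a red cap, 17 x 135 x 16 mm, lies right of the pack. Origin under its centre. Leave alone.

How it is judged (in metres and radians):
On the way, in this order (a step that is already met when the one before it is completed fails the run):
1. the release plate is pressed down (3.7 mm or more) (value of joint release_catch above 0.0037 m), for 0.1 s.
2. the battery door is pushed open (37 mm or more) (value of joint battery_door above 0.037 m), for 0.2 s.
At the end, for the whole second after the job is handed in: The door is open by 37 mm or more of its 42, the release plate is down by 3.7 mm or more of its 6, the pack rests flat on the worktop within 40 mm of where it began, and the four loose things are within 25 mm of where they began (value of joint battery_door above 0.037 m and value of joint release_catch above 0.0037 m and distance of battery_pack from where it was at the start of the episode below 0.04 m and height (world z) of battery_pack below 0.008 m and angle between battery_pack's own z axis and vertical below 0.05 rad and linear speed of battery_pack below 0.02 m/s and distance of each of cell_a, reagent_0, beaker_50, lab_marker from where it was at the start of the episode below 0.025 m); the robot touches nothing.
It fails at once if the pack is lifted 12 mm or tipped 0.1 rad (height (world z) of battery_pack above 0.012 m or angle between battery_pack's own z axis and vertical above 0.1 rad).
It fails at once if the pack is shoved more than 50 mm (distance of battery_pack from where it was at the start of the episode above 0.05 m).
It fails at once if a thing standing round the pack is moved more than 25 mm (distance of any of cell_a, reagent_0, beaker_50, lab_marker from where it was at the start of the episode above 0.025 m).
It also fails if it takes over 56 s, if anything falls off the work surface, if the arm or the gripper's body presses on something with over 40 N, if the wrist force passes 120 N, or if a joint passes its speed limit or range.

## Working session

There is one attempt and no reset: what is moved stays moved. The work goes in short steps, Python scripts to look and compute and a tool call to move; the robot and the scene stay as the last step left them, time stands still between calls to the robot, and variables do not carry over. Pictures are saved under pics/ and viewed, and the job is handed in when it is done.

Besides the shell and the picture viewer there is one more tool, called after ">>>" by a JSON object that holds its "fn" and its "kwargs", one argument or row to a line. play_rows: Moves the arm, as the interface text tells. Its arguments: {"type":"object","properties":{"moves":{"type":"array"},"newtons":{"type":"number"}},"required":["moves"]}

```bash
mkdir -p pics; ls; python3 - <<'E'
from rig import r
import cv2,numpy as np
s=r.sense();print({k:np.round(v,3).tolist() for k,v in s.items()})
for n in ["scene","side"]:
    p=r.grab_frame(n);cv2.imwrite(f"pics/{n}0.png",p["color"][...,::-1])
    print(n,p["K"].tolist(),np.round(p["rvec"],4).tolist(),np.round(p["tvec"],1).tolist())
    for o in ["battery_pack","door_ridge","channel_mid","cell_a","reagent_0","beaker_50","lab_marker"]:
        d=r.silhouettes(p,o);print(o,[(round(x["conf"],2),np.round(x["location"],1).tolist(),int(x["mask"].sum())) for x in d[:2]])
        if d: np.save(f"pics/{n}_{o}.npy",d[0]["mask"])
E
```

```text
pics
{'clock': 0.0, 'qpos': [-1.105, 0.354, 1.634, 0.0, 1.155, -0.002], 'qvel': [0.003, 0.001, -0.002, -0.001, -0.001, -0.0], 'joint_efforts': [0.001, -60.525, -34.207, -0.0, 0.009, -0.0], 'eef_pos': [281.625, -557.432, 230.556], 'tcp_rot': [-3.14, -0.0, 0.468], 'contact_force': [0.569, -0.02, 0.194], 'wrist_torque': [-0.003, -0.029, -0.022], 'opening': 0.997}
scene [[439.2177887886349, 0.0, 256.1469953060884], [0.0, 439.2177887886349, 195.62487909900233], [0.0, 0.0, 1.0]] [0.6018, -2.4293, 1.4567] [406.8, 218.6, 627.1]
battery_pack [(0.72, [272.0, 199.8], 5900)]
door_ridge [(0.6, [265.5, 192.4], 447), (0.31, [275.8, 155.4], 292)]
channel_mid [(0.89, [271.9, 201.9], 6068)]
cell_a [(0.69, [207.4, 225.2], 495), (0.65, [270.2, 198.9], 6057)]
reagent_0 [(0.68, [235.1, 241.0], 458)]
beaker_50 [(0.83, [277.1, 155.8], 302)]
lab_marker [(0.53, [336.6, 184.2], 45)]
side [[472.78845396645016, 0.0, 254.7766536598368], [0.0, 472.78845396645016, 193.49358711383871], [0.0, 0.0, 1.0]] [1.9925, -0.2137, 0.1379] [-548.8, 42.2, 1111.2]
battery_pack [(0.58, [249.0, 221.1], 5400), (0.15, [230.3, 177.4], 133)]
door_ridge [(0.9, [256.7, 204.4], 390)]
channel_mid [(0.7, [248.8, 220.7], 5287)]
cell_a [(0.5, [261.4, 172.9], 183)]
reagent_0 [(0.6, [228.7, 176.8], 155)]
beaker_50 [(0.57, [226.5, 208.7], 175)]
lab_marker [(0.84, [247.1, 260.2], 555)]
```

```bash
python3 - <<'E'
import cv2
for n,(x,y,w,h) in {"scene":(170,120,200,150),"side":(160,130,200,150)}.items():
    i=cv2.imread(f"pics/{n}0.png");cv2.imwrite(f"pics/{n}0z.png",cv2.resize(i[y:y+h,x:x+w],None,fx=4,fy=4,interpolation=cv2.INTER_CUBIC))
E
```

```text
(no output)
```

View pics/scene0.png

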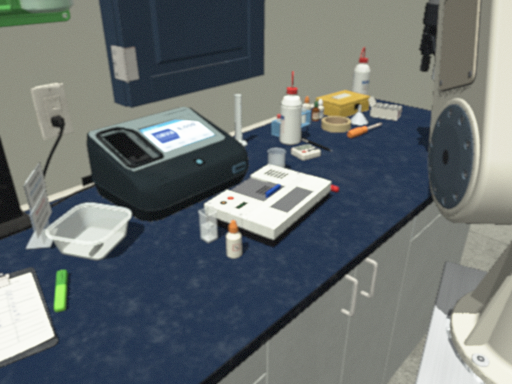

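View pics/scene0z.png

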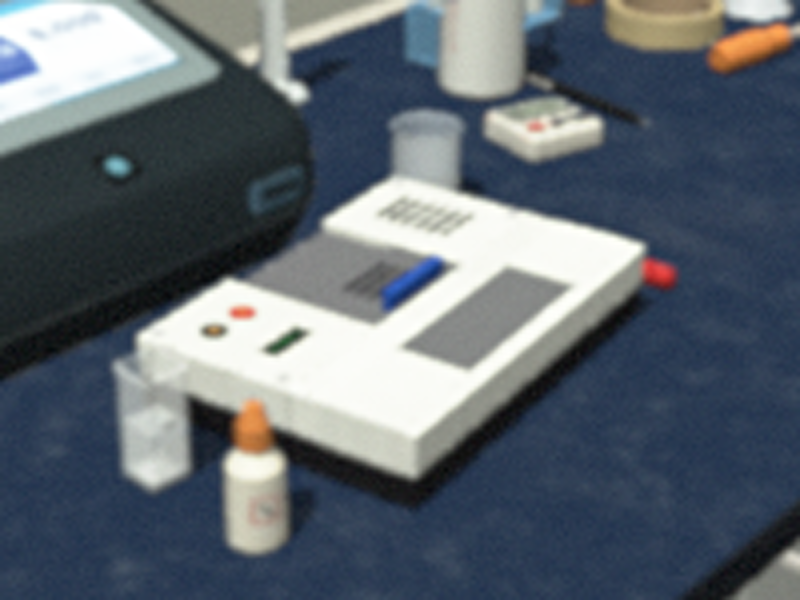

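View pics/side0z.png

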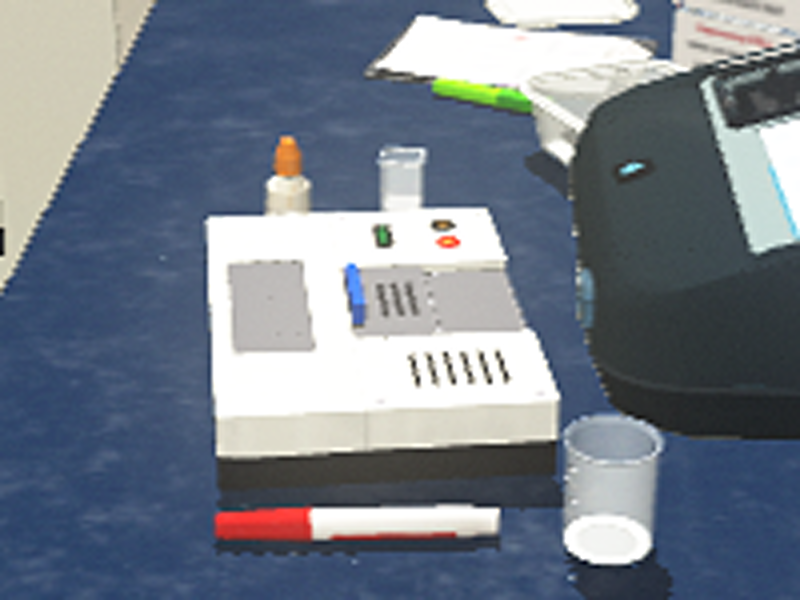

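The scene view shows the pack with its channel at about (295,195) px and the blue ridge at (273,190). In the side view the channel is at about (227,207) and the ridge at (249,204). I'll fit the pack's pose to the channel and top corners.

```bash
cat > h.py <<'E'
import numpy as np,cv2
from scipy.optimize import least_squares
from scipy.spatial.transform import Rotation as R
def proj(p,K,rv,tv): return cv2.projectPoints(np.float64(p).reshape(-1,1,3),np.float64(rv),np.float64(tv),np.float64(K),None)[0][:,0]
CH=np.array([[-75,-58,46],[-75,58,46],[-31,-58,46],[-31,58,46]],float)
TOP=np.array([[-85,-122,46],[-85,122,46],[85,-122,46],[85,122,46]],float)
def w(q,P): 
    c,s=np.cos(q[2]),np.sin(q[2]);return np.c_[q[0]+c*P[:,0]-s*P[:,1],q[1]+s*P[:,0]+c*P[:,1],P[:,2]+(q[3] if len(q)>3 else 0)]
E
python3 - <<'E'
from h import *
from rig import r
sc=np.array([[572,287],[468,368],[510,267],[405,347],[645,245],[415,440],[400,180],[137,335]])/4+[170,120]
sd=np.array([[233,353],[228,264],[313,350],[303,261],[216,416],[208,215],[557,402],[492,208]])/4+[160,130]
P=np.r_[CH,TOP]
a=r.grab_frame("scene");b=r.grab_frame("side")
def f(q,u=(1,1)): return np.r_[(proj(w(q,P),a["K"],a["rvec"],a["tvec"])-sc).ravel()*u[0],(proj(w(q,P),b["K"],b["rvec"],b["tvec"])-sd).ravel()*u[1]]
for u in [(1,1),(1,0),(0,1)]:
    o=least_squares(lambda q:f(q,u),[550,0,0],loss="soft_l1");print(o.x,np.round(o.fun,1).tolist())
E
```

```text
[ 5.15551851e+02 -1.73752546e+02 -1.21441385e-01] [1.1, -0.9, -0.6, 0.9, -0.9, -1.1, -3.3, -0.1, 0.1, 0.1, -0.5, -1.3, -1.2, -1.1, -0.3, -0.4, -0.9, 0.8, -0.7, -0.5, 0.3, 0.6, -0.3, -0.5, -1.1, 0.5, -0.3, 0.8, -0.0, 0.1, -1.5, 0.0]
[ 513.5443319  -172.40503801  471.11724051] [1.7, -0.5, 0.1, 1.5, -0.3, -0.7, -2.7, 0.4, 0.8, 0.5, 0.1, -0.7, -0.7, -0.8, 0.1, 0.1, -0.0, 0.0, -0.0, -0.0, -0.0, 0.0, -0.0, -0.0, -0.0, 0.0, -0.0, 0.0, -0.0, -0.0, -0.0, -0.0]
[ 5.16979943e+02 -1.72733689e+02 -1.25860957e-01] [0.0, -0.0, -0.0, 0.0, -0.0, -0.0, -0.0, -0.0, -0.0, 0.0, -0.0, -0.0, -0.0, -0.0, -0.0, -0.0, -0.4, 0.4, -0.0, -0.8, 0.8, 0.3, 0.4, -0.7, -0.7, 0.1, 0.4, 0.5, 0.3, -0.1, -0.8, -0.1]
```

```bash
cat >> h.py <<'E'
def delta(s,pos,yaw):
    A=R.from_euler("xyz",s["tcp_rot"]); B=R.from_euler("xyz",[np.pi,0,yaw])
    return np.round(A.inv().apply(np.array(pos)-s["eef_pos"]),2).tolist(), np.round((A.inv()*B).as_rotvec(degrees=True),2).tolist()
Q=[515.5,-173.8,-0.121]
E
python3 - <<'E'
from h import *
from rig import r
s=r.sense();print(s["clock"],w(Q,np.array([[-53.,0,44.5]])),delta(s,[462.9,-167.4,150],np.pi/2-.121))
E
```

```text
0.9 [[ 462.88751336 -167.40263734   44.5       ]] ([337.67, -266.85, 81.31], [-0.0, -0.0, -56.27])
```

>>> {"fn": "play_rows", "kwargs": {
  "moves": [
    [[0,0,-56.3],[338,-267,81],0],
    [[0,0,-56.3],[338,-267,81],0],
    [[0,0,-56.3],[338,-267,81],0],
    [[0,0,-56.3],[338,-267,81],0],
    [[0,0,-56.3],[338,-267,81],0],
    [[0,0,-56.3],[338,-267,81],0],
    [[0,0,-56.3],[338,-267,81],0],
    [[0,0,-56.3],[338,-267,81],0],
    [[0,0,-56.3],[338,-267,81],0],
    [[0,0,-56.3],[338,-267,81],0],
    [[0,0,-56.3],[338,-267,81],0],
    [[0,0,-56.3],[338,-267,81],0],
    [[0,0,-56.3],[338,-267,81],0],
    [[0,0,-56.3],[338,-267,81],0],
    [[0,0,-56.3],[338,-267,81],0]
  ]
}}

```text
clock: 2.4
eef_pos: [462.9, -167.9, 150.4]
tcp_rot: [3.141, 0.0, 1.449]
contact_force: [0.7, 0.0, 0.0]
opening: -0.003
```

```bash
python3 - <<'E'
from rig import r
import cv2,numpy as np
s=r.sense();print({k:np.round(v,3).tolist() for k,v in s.items() if k not in("qvel","joint_efforts")})
p=r.grab_frame("wrist");cv2.imwrite("pics/wrist1.png",cv2.resize(p["color"][...,::-1],None,fx=1.5,fy=1.5))
np.savez("pics/w1.npz",K=p["K"],T=p["T_tool_cam"],pos=s["eef_pos"],rot=s["tcp_rot"]);print(p["K"],p["T_tool_cam"])
E
```

```text
{'clock': 2.4, 'qpos': [-0.351, 0.249, 1.988, -0.0, 0.904, -0.229], 'eef_pos': [462.917, -167.854, 150.443], 'tcp_rot': [3.141, 0.0, 1.449], 'contact_force': [0.709, 0.05, 0.038], 'wrist_torque': [-0.05, 0.026, 0.02], 'opening': -0.003}
[[313.01464096   0.         253.65465368]
 [  0.         313.01464096 189.79388593]
 [  0.           0.           1.        ]] [[ 3.34644992e-04 -9.49106046e-01 -3.14956507e-01  8.21011033e+01]
 [ 9.99999902e-01  2.26432957e-04  3.80167001e-04  5.67395127e-01]
 [-2.89502266e-04 -3.14956603e-01  9.49106029e-01 -1.42357155e+02]
 [ 0.00000000e+00  0.00000000e+00  0.00000000e+00  1.00000000e+00]]
```

View pics/wrist1.png

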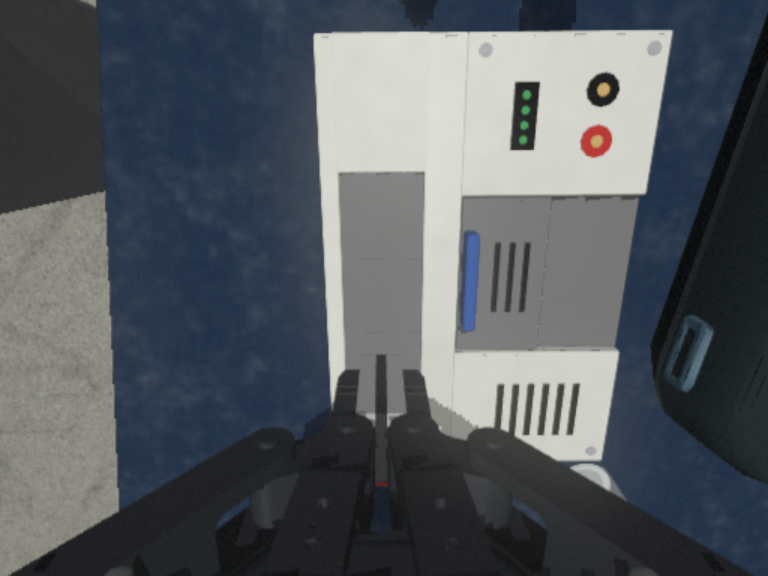

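The wrist view shows the channel from (340,172) to about (420,413). Two faint cross seams are visible at rows ~260 and ~332, probably the plate. The ridge runs from (470,235) to (468,330).

```bash
cat >> h.py <<'E'
def ray2pack(px,f,z,q):  # intersect with world z -> pack xy
    A=np.eye(4);A[:3,:3]=R.from_euler("xyz",f["rot"]).as_matrix();A[:3,3]=f["pos"]
    M=A@f["T"]; px=np.atleast_2d(px)
    d=np.c_[px,np.ones(len(px))]@np.linalg.inv(f["K"]).T@M[:3,:3].T; o=M[:3,3]
    P=o+d*((z-o[2])/d[:,2])[:,None]
    c,s=np.cos(q[2]),np.sin(q[2]);v=P[:,:2]-q[:2]
    return P[:,:2],np.c_[c*v[:,0]+s*v[:,1],-s*v[:,0]+c*v[:,1]]
E
python3 - <<'E'
from h import *
f=np.load("pics/w1.npz")
L=[("corner-x+y",(315,35),46),("+x+y",(670,32),46),("+x-y",(603,460),46),("ch -x+y",(339,173),46),("ch +x+y",(424,173),46),("seam1",(380,259),44.5),("seam2",(380,332),44.5),("chend",(340,413),46),("ridgeface top+y",(466,233),57),("ridgeface -y",(462,329),57)]
for n,p,z in L:
    W,P=ray2pack(np.array(p)/1.5,f,z,Q);print(n,W[0].round(1),P[0].round(1))
i=cv2.imread("pics/wrist1.png");c=i[160:430,320:480];c=cv2.resize(c,None,fx=2.2,fy=2.2,interpolation=cv2.INTER_CUBIC)
g=cv2.convertScaleAbs(c,alpha=2,beta=-120);cv2.imwrite("pics/w1c.png",np.hstack([c,g]))
E
```

```text
corner-x+y [448.  -41.1] [-83.  123.6]
+x+y [613.8 -60. ] [ 83.9 124.8]
+x-y [ 589.2 -300.8] [  88.5 -117.1]
ch -x+y [ 449.8 -105.2] [-73.5  60.2]
ch +x+y [ 493.1 -110.5] [-29.9  60.1]
seam1 [ 465.1 -153.5] [-52.5  14.1]
seam2 [ 459.8 -196.7] [-52.5 -29.5]
chend [ 429.2 -246.5] [-76.9 -82.6]
ridgeface top+y [ 510.8 -141.8] [-8.6 31.2]
ridgeface -y [ 505.2 -194.8] [ -7.7 -22.1]
```

View pics/w1c.png

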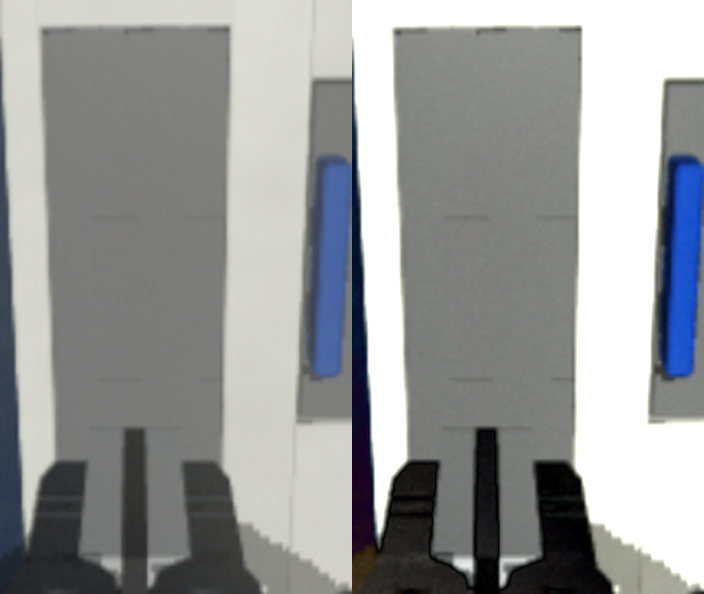

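The two seams are 43.6 mm apart, which matches the 44 mm plate. Its middle comes out at about world (462.5, -175). The line at row 354 looks like the tip edge of the pads. I'll go down there and feel for it.

>>> {"fn": "play_rows", "kwargs": {
  "moves": [
    [[0,0,0],[-7,0.5,45],0],
    [[0,0,0],[-7,0.5,80],0],
    [[0,0,0],[-7,0.5,98],0],
    [[0,0,0],[-7,0.5,98],0],
    [[0,0,0],[-7,0.5,98],0]
  ]
}}

```text
clock: 2.95
eef_pos: [462.7, -174.9, 52.6]
tcp_rot: [-3.141, -0.0, 1.449]
contact_force: [0.8, -0.4, 0.0]
opening: -0.002
```

>>> {"fn": "play_rows", "kwargs": {
  "moves": [
    [[0,0,0],[0,0,3],0],
    [[0,0,0],[0,0,5],0],
    [[0,0,0],[0,0,6],0],
    [[0,0,0],[0,0,7],0],
    [[0,0,0],[0,0,8],0],
    [[0,0,0],[0,0,9],0],
    [[0,0,0],[0,0,9],0]
  ]
}}

```text
clock: 3.65
eef_pos: [462.8, -175.0, 43.7]
tcp_rot: [-3.142, 0.0, 1.449]
contact_force: [-1.0, 0.1, 3.1]
opening: -0.003
```

>>> {"fn": "play_rows", "kwargs": {
  "moves": [
    [[0,0,0],[0,0,1],0],
    [[0,0,0],[0,0,1.5],0],
    [[0,0,0],[0,0,2],0],
    [[0,0,0],[0,0,2],0]
  ]
}}

```text
clock: 4.05
eef_pos: [462.8, -175.0, 41.7]
tcp_rot: [3.142, 0.0, 1.449]
contact_force: [-1.4, -1.2, 3.5]
opening: 0.001
```

It moved 2 mm at a steady ~3.5 N, so this spot gives. I'll keep pressing to the stop.

>>> {"fn": "play_rows", "kwargs": {
  "moves": [
    [[0,0,0],[0,0,1],0],
    [[0,0,0],[0,0,2],0],
    [[0,0,0],[0,0,2.5],0],
    [[0,0,0],[0,0,3],0],
    [[0,0,0],[0,0,3],0]
  ]
}}

```text
clock: 4.55
eef_pos: [462.8, -175.0, 38.6]
tcp_rot: [-3.142, 0.0, 1.449]
contact_force: [-0.8, -0.2, 3.1]
opening: -0.004
```

>>> {"fn": "play_rows", "kwargs": {
  "moves": [
    [[0,0,0],[0,0,0.5],0],
    [[0,0,0],[0,0,1],0],
    [[0,0,0],[0,0,1.5],0],
    [[0,0,0],[0,0,1.5],0]
  ]
}}

```text
clock: 4.95
eef_pos: [462.7, -175.0, 37.9]
tcp_rot: [-3.141, 0.0, 1.449]
contact_force: [-6.1, 0.7, 17.8]
opening: 0.003
```

>>> {"fn": "play_rows", "kwargs": {
  "moves": [
    [[0,0,0],[0,0,-10],0],
    [[0,0,0],[0,0,-26],0],
    [[0,0,0],[6,10,-26],0],
    [[0,0,0],[12,20,-26],0],
    [[0,0,0],[12,20,-20],0],
    [[0,0,0],[12,20,-12],0],
    [[0,0,0],[12,20,-12],0],
    [[0,0,0],[12,20,-12],0]
  ]
}}

```text
clock: 5.75
eef_pos: [483.1, -165.3, 49.0]
tcp_rot: [-3.139, -0.0, 1.449]
contact_force: [-0.1, 0.7, 0.3]
opening: -0.001
```

```bash
python3 - <<'E'
from rig import r
import cv2,numpy as np
p=r.grab_frame("wrist");cv2.imwrite("pics/wrist2.png",cv2.resize(p["color"][...,::-1],None,fx=1.5,fy=1.5))
p=r.grab_frame("side")["color"][130:280,160:360,::-1];cv2.imwrite("pics/side2.png",cv2.resize(p,None,fx=4,fy=4))
E
```

```text
(no output)
```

View pics/wrist2.png

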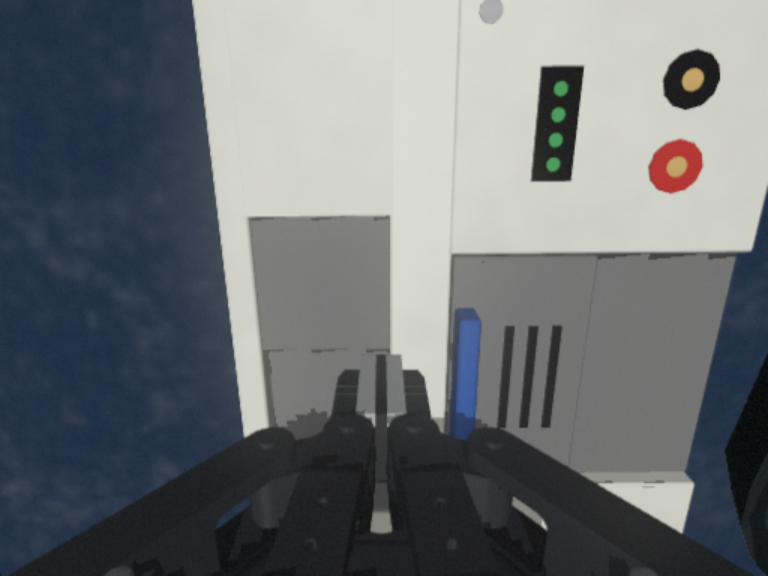

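View pics/side2.png

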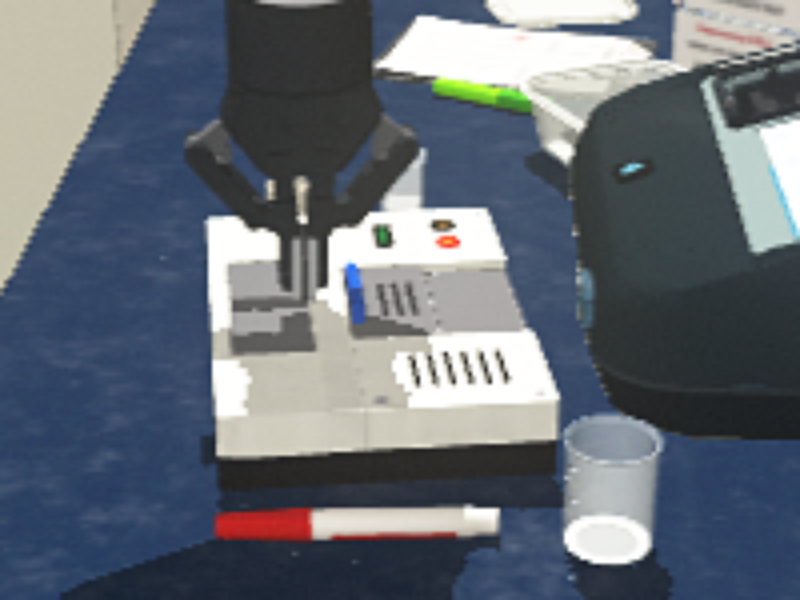

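The plate is visibly sunk, and the fingers stand just behind the ridge, which is at (465,310)–(465,435). Before pushing I'll check how close the dark instrument is behind the pack.

```bash
python3 - <<'E'
from h import *
from rig import r
for n,pts in {"scene":[(0,380),(120,318),(240,255),(300,215)],"side":[(600,362),(640,402)]}.items():
    a=r.grab_frame(n);M=cv2.Rodrigues(np.float64(a["rvec"]))[0];o=-M.T@a["tvec"]
    for p in pts:
        px=np.array(p)/4+([170,120] if n=="scene" else [160,130])
        d=M.T@np.linalg.inv(a["K"])@[*px,1]
        for z in (0,15,110): print(n,p,z,(o+d*(z-o[2])/d[2])[:2].round())
E
```

```text
scene (0, 380) 0 [699. -53.]
scene (0, 380) 15 [682. -33.]
scene (0, 380) 110 [575.  92.]
scene (120, 318) 0 [ 681. -142.]
scene (120, 318) 15 [ 665. -119.]
scene (120, 318) 110 [562.  23.]
scene (240, 255) 0 [ 662. -244.]
scene (240, 255) 15 [ 646. -219.]
scene (240, 255) 110 [547. -57.]
scene (300, 215) 0 [ 657. -313.]
scene (300, 215) 15 [ 641. -285.]
scene (300, 215) 110 [ 543. -109.]
side (600, 362) 0 [ 649. -187.]
side (600, 362) 15 [ 639. -213.]
side (600, 362) 110 [ 578. -384.]
side (640, 402) 0 [ 656. -235.]
side (640, 402) 15 [ 646. -261.]
side (640, 402) 110 [ 583. -422.]
```

The instrument's face is at x ≥ 645, which leaves enough clearance. Pushing now.

>>> {"fn": "play_rows", "kwargs": {
  "moves": [
    [[0,0,0],[0,3,0],0],
    [[0,0,0],[0,6,0],0],
    [[0,0,0],[0,9,0],0],
    [[0,0,0],[0,12,0],0],
    [[0,0,0],[0,15,0],0],
    [[0,0,0],[0,18,0],0],
    [[0,0,0],[0,20,0],0],
    [[0,0,0],[0,20,0],0]
  ]
}}

```text
clock: 6.75
eef_pos: [504.1, -168.0, 49.9]
tcp_rot: [-3.142, 0.0, 1.449]
contact_force: [-0.7, -0.2, 1.2]
opening: 0.001
```

```bash
python3 - <<'E'
from rig import r
import cv2,numpy as np
print(r.sense()["contact_force"],r.sense()["eef_pos"])
p=r.grab_frame("wrist")["color"][...,::-1]
q=r.grab_frame("side")["color"][140:260,190:340,::-1];cv2.imwrite("pics/m3.png",np.hstack([cv2.resize(p,(400,300)),cv2.resize(q,(375,300))]))
E
```

```text
[-0.67017791 -0.20280012  1.19838726] [ 504.07998585 -168.03946261   49.94749892]
```

View pics/m3.png

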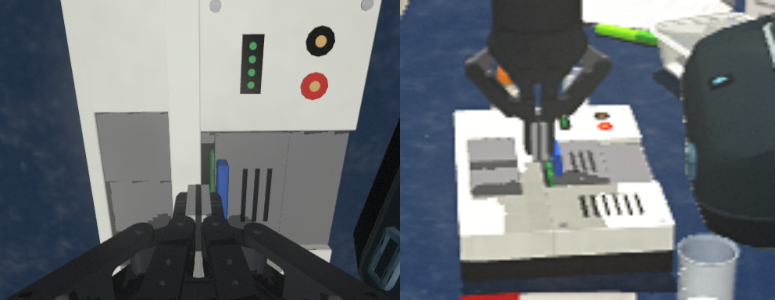

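The door is opening: a green cell shows at (212,165) beside the ridge. I'll continue the push.

>>> {"fn": "play_rows", "kwargs": {
  "moves": [
    [[0,0,0],[0,4,0],0],
    [[0,0,0],[0,8,0],0],
    [[0,0,0],[0,12,0],0],
    [[0,0,0],[0,16,0],0],
    [[0,0,0],[0,20,0],0],
    [[0,0,0],[0,24,0],0],
    [[0,0,0],[0,24,0],0]
  ]
}}

```text
clock: 7.55
eef_pos: [528.7, -171.1, 50.0]
tcp_rot: [3.14, 0.0, 1.449]
contact_force: [-0.4, -0.4, 0.1]
opening: -0.002
```

>>> {"fn": "play_rows", "kwargs": {
  "moves": [
    [[0,0,0],[0,2,0],0],
    [[0,0,0],[0,4,0],0],
    [[0,0,0],[0,4,0],0]
  ]
}}

```text
clock: 7.85
eef_pos: [532.9, -171.6, 50.0]
tcp_rot: [3.14, 0.0, 1.449]
contact_force: [-1.5, 0.0, 0.7]
opening: 0.002
```

>>> {"fn": "play_rows", "kwargs": {
  "moves": [
    [[0,0,0],[0,1,0],0],
    [[0,0,0],[0,2,0],0],
    [[0,0,0],[0,2,0],0]
  ]
}}

```text
clock: 8.15
eef_pos: [534.9, -171.9, 50.0]
tcp_rot: [3.14, 0.0, 1.449]
contact_force: [-0.6, 1.3, 0.4]
opening: 0.001
```

```bash
python3 - <<'E'
from rig import r
import cv2,numpy as np
print(r.sense()["contact_force"],r.sense()["eef_pos"])
p=r.grab_frame("wrist")["color"][...,::-1]
q=r.grab_frame("side")["color"][140:260,190:340,::-1];cv2.imwrite("pics/m4.png",np.hstack([cv2.resize(p,(400,300)),cv2.resize(q,(375,300))]))
E
```

```text
[-0.55915262  1.33257115  0.43570157] [ 534.91992318 -171.88750982   49.99547606]
```

View pics/m4.png

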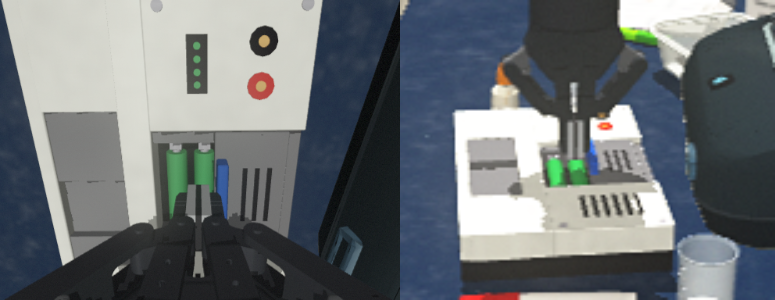

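>>> {"fn": "play_rows", "kwargs": {
  "moves": [
    [[0,0,0],[0,1,0],0],
    [[0,0,0],[0,2,0],0],
    [[0,0,0],[0,2,0],0]
  ]
}}

```text
clock: 8.55
eef_pos: [537.0, -172.1, 50.0]
tcp_rot: [3.14, 0.0, 1.449]
contact_force: [-0.9, 0.5, 0.4]
opening: 0.0
```

>>> {"fn": "play_rows", "kwargs": {
  "moves": [
    [[0,0,0],[0,1,0],0],
    [[0,0,0],[0,2,0],0],
    [[0,0,0],[0,2,0],0]
  ]
}}

```text
clock: 8.85
eef_pos: [538.0, -172.2, 49.8]
tcp_rot: [-3.141, -0.0, 1.449]
contact_force: [-5.7, 0.7, 3.7]
opening: -0.0
```

The force rose to 5.7 N, so the door is at its stop. I'll back off and lift clear.

>>> {"fn": "play_rows", "kwargs": {
  "moves": [
    [[0,0,0],[0,-4,0],0],
    [[0,0,0],[0,-6,0],0],
    [[0,0,0],[0,-6,-20],0],
    [[0,0,0],[0,-6,-60],0],
    [[0,0,0],[0,-50,-100],0],
    [[0,0,0],[-20,-80,-120],0],
    [[0,0,0],[-20,-80,-120],0],
    [[0,0,0],[-20,-80,-120],0],
    [[0,0,0],[-20,-80,-120],0]
  ]
}}

```text
clock: 9.75
eef_pos: [457.0, -182.4, 169.7]
tcp_rot: [3.142, 0.0, 1.449]
contact_force: [0.8, -0.0, 0.1]
opening: 0.001
```

```bash
python3 - <<'E'
from h import *
from rig import r
s=r.sense();print(s["clock"],s["eef_pos"],s["contact_force"],s["qvel"])
p=r.grab_frame("wrist");np.savez("pics/w5.npz",K=p["K"],T=p["T_tool_cam"],pos=s["eef_pos"],rot=s["tcp_rot"]);cv2.imwrite("pics/w5.png",cv2.resize(p["color"][...,::-1],None,fx=1.5,fy=1.5))
for n,(x,y,ww,h) in {"scene":(170,120,200,150),"side":(160,130,200,150)}.items():
    i=r.grab_frame(n)["color"][...,::-1];cv2.imwrite(f"pics/{n}5.png",cv2.resize(i[y:y+h,x:x+ww],None,fx=4,fy=4,interpolation=cv2.INTER_CUBIC))
E
```

```text
9.75 [ 456.9662502  -182.3767494   169.66152869] [ 0.83176627 -0.00792671  0.0837141 ] [ 0.00742255  0.01983951 -0.0005432  -0.00211785  0.00444258 -0.0020582 ]
```

View pics/w5.png

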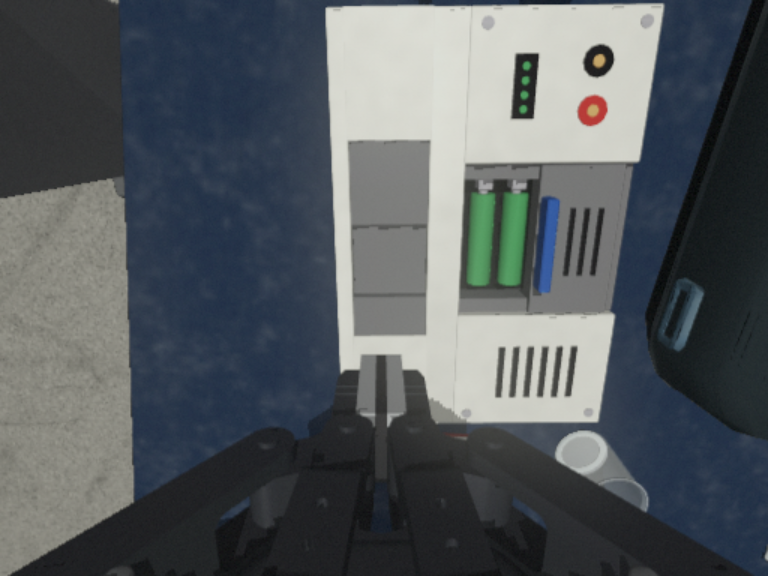

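View pics/side5.png

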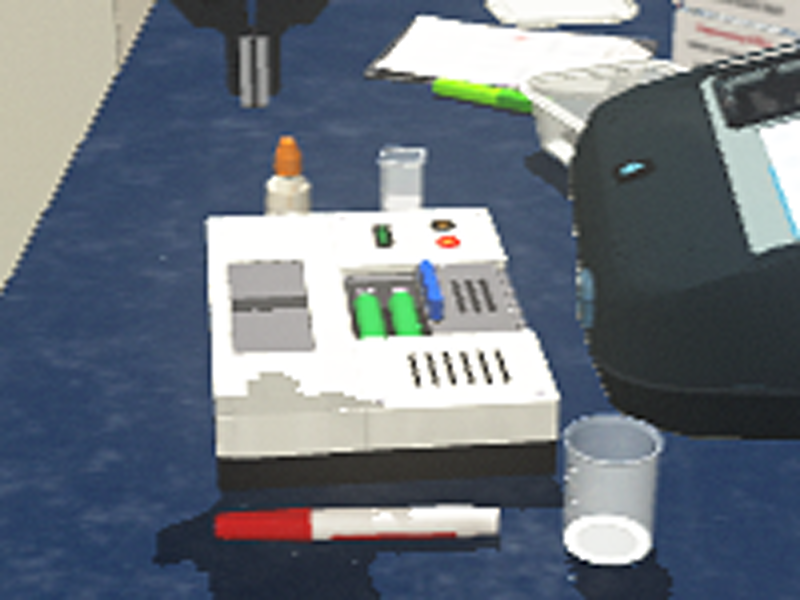

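View pics/scene5.png

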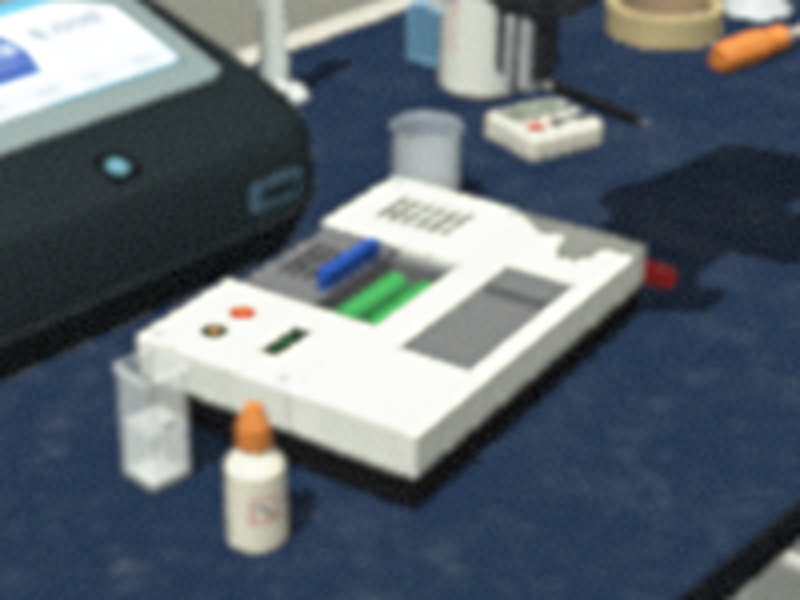

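The door is wide open with both green cells showing, the plate is sunk, and the pack and the loose things look unmoved. I'll measure the opening.

```bash
python3 - <<'E'
from h import *
f=np.load("pics/w5.npz")
for n,p,z in [("ch+y -x",(349,142),46),("ch+y +x",(431,142),46),("ridge +y",(545,199),57),("ridge -y",(540,291),57)]:
    print(n,ray2pack(np.array(p)/1.5,f,z,Q)[1].round(1))
E
```

```text
ch+y -x [[-73.4  59.8]]
ch+y +x [[-28.9  59.8]]
ridge +y [[32.4 30.6]]
ridge -y [[ 35.3 -22. ]]
```

The ridge face moved from -8.2 to about +33.9, so the door is open by about 42 mm. The channel is where it was. Handing in.

```bash
python3 -c "
from rig import r
print(r.sign_off())"
```

```text
the job is handed in; nothing more can be done
None
```

The release plate is pressed to its stop, the battery door is fully open, and the job is handed in. The last clock reading before handing in was about 10 s of the 56 s.

- **Finding the plate:** Two faint seams in the wrist picture put the plate's middle about 10 mm to the -y side of the channel's middle. I felt there with the shut fingertips, and the plate gave on the first press.
- **Pressing it:** It went down about 6 mm at a steady 3–4 N. At its stop the force rose to about 18 N.
- **Opening the door:** I pushed the blue ridge until the force rose to about 6 N at the stop, then backed off and lifted clear.

**Last checks:**
- In the wrist picture the ridge moved about 42 mm, so the door is fully open. Both green cells show and the plate is visibly sunk.
- The channel's position on the pack was unchanged within about 1 mm.
- By eye, the four loose things look unmoved in the scene and side pictures. I did not measure their displacement.
- The arm ended about 120 mm above the pack, with under 1 N on the wrist.
- None of these checks failed. The two fixed cameras and the wrist camera disagreed by about 2 mm on the pack's position, which is within calibration.

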